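Slide the hardware tray's lid into its notches and turn the keeper over it

ROBOT

A 6-joint arm with a two-finger parallel gripper is mounted at the origin on a cart in front of the work surface, level with it; the furniture and walls round the work are solid. World frame = base frame: x ahead of the robot, y to its left, z up, the work surface at z = 0. Lengths are in m, angles in rad, forces in N, time in s.
With the tool pointing down it reaches from about 0.375 to 0.9 m from the base axis. Payload 3.1 kg.
Tool frame: the origin (TCP) lies at the centre of the arm's flange, where the gripper is bolted on; the fingertips stand 182 mm ahead of it and the grasp point (between the pads) lies 164 mm ahead of it; z points along the fingers, y is the line along which they close (so a half turn about z gives the same grasp; the last joint's range is limited). The gripper opens to 87 mm and grips with 3 to 60 N. Pads are 19 mm wide; open, the fingers measure 117 mm over their backs; the gripper's body (75 mm by 190 mm) begins 51 mm behind the grasp point.
Start: joints at [1.133, 0.527, 1.433, -0, 1.181, -0.178], TCP at [0.161, 0.604, 0.405] pointing down, gripper open.
Joint ranges: [-3.08, 3.08], [-0.75, 2.2], [0.22, 2.44], [-1.43, 4.57], [0, 2.65], [-2.85, 2.85]. Speed limits (rad/s): [2.79, 2.79, 3.14, 3.14, 3.14, 3.14].

INTERFACE

Orientations are given as a unit quaternion [x, y, z, w].
In Python, from rig import * gives the robot as it stands.
- The arm moves only by the tool move_arm, never from a script. Its argument "commands" is a list that holds one entry, the list of rows, each a list of 6 numbers: the shift along the tool's x, y, z in units of 40 mm (1.0 is 40 mm), then the turn, a rotation vector about the tool's x, y, z in rad. A call has 1 to 12 rows; each row is the pose to reach, as a shift and turn from the pose commanded when the call began, along the tool's axes at that moment; what a row does not reach only later rows make up. A row lasts 1/8 s, in which the tool goes at most 62.5 mm and 10.7 degrees, less where a joint would pass 70% of its speed; a pose out of reach is approached as far as the arm can. A call with a gripper value outside its range is refused whole. "claw" is the closure, from -1 (fully open) to 1 (shut), so that 0 is half open, set as the call begins (left out, the last holds). The fingers move at their own pace and stop on an object; "squeeze" is the grip in N (left out, the last holds). Time passes only in rows, so rows that repeat a pose let the fingers close. It gives the time, the measured TCP pose, the force, the opening and the grip force at its end, in the units of the state.
- get_obs(): the state, without advancing time (a new reading comes with each control period).
- camera(name): name is "scene" or "top"; returns a dict with "pixels" (400x640x3 uint8, blue, green, red), "range_z" (400x640 float32, m along the optical axis (not along the pixel's ray), 0 where there is no reading), "camera_matrix" (3x3 intrinsics, pixels), "extrinsics" (4x4, takes a point from world to camera coordinates). Camera axes: x right, y up, looking along -z (the intrinsics and any distortion apply to the point x, -y, -z); pixel columns grow to the right and rows downward; lengths in m; the calibration is good to about 2 mm. A picture is of the moment at which its call begins.
- hand_in(): hands the job in; it is judged then, once.
The state is a dict: "time": time; "q": joint angles; "joint_velocities": joint speeds; "joint_torque": joint torques, N m; "position": TCP position; "tool_rot": TCP orientation; "ft_force": force on the tool from outside, world axes, zero at the start; "moment": the same for the moment, N m; "grip_width": finger opening in m; "grip_force": force on a finger pad.
Only numpy, scipy, OpenCV 4.12 (cv2) and the standard library are available. Lean on these libraries where they do the work, as an engineer would, in place of code of your own. Each camera call takes 0.05 s, during which the arm holds its last target. There are 200 camera calls.

TASK

The grinder is about to be used, so shut the blue hardware tray against the grit: with a fingertip gently push the plywood lid board to the right along its runners until it drops down into the locating notches over the right-hand bay, without ramming it, then push the red keeper bar round by its upright tab until it lies over the lid. Only push: do not lift or tip the lid, leave the hardware in the tray and the things on the bench where they lie, and finish clear of everything.

Things in the scene. Friction and masses are not known exactly. Their poses are not given: they have to be found in the camera images.
- tray: blue steel hardware tray fixed to the bench, 80 (x) x 230 (y) mm, open top, two bays. Origin: on the bench under its centre. Tray +y runs along the runners to the robot's left, +x away from the robot; yaw within 0.1. Runner tops z = 56 mm, with guide legs outside at x = 36 to 40 mm either side up to z = 67. Left end wall top z = 49. Bracket for the keeper at the right, to y = -152.
- home (a point): fixed point of the tray at tray (0, -52, 56) mm, axes as the tray's: middle between the notches, at the height of the runner tops. Each runner has a long notch (36 mm) 38 mm to the right of it (tray -y) and a short one (18 mm) 42 mm to the left, 10 mm deep. The lid is home when its origin is 8 mm below this point (3 mm play along y).
- lid: loose plywood lid, 0.15-0.3 kg, 68 (x) x 110 (y) x 10 mm, on two cross battens 8 mm high: 30 mm wide at y = -38, 12 mm wide at y = +42, for the long and short notch (the wide one bridges the short notch in passing). Side play 2 mm. Origin: its centre, underside of the battens; axes as the tray's. Up on the runners its origin is at z = 56 mm, home at 48. Starts 45-100 mm left of home.
- lid_push (a point): middle of the lid's trailing (left, +y) end face, level with the board's top: 55 mm from the lid's origin along y and 18 mm up. The face reaches 10 mm down from here and is 68 mm wide; a dark finger strip 50 x 16 x 14 mm rises above it, set back 4 mm. Push here towards tray -y (to the robot's right). A fingertip at z = 60 mm or more passes over all parts of the tray behind it.
- keeper (a joint): angle of the red keeper bar about its upright pivot, rad: 0 = bar points to tray -x (at the robot), clear of the lid; grows clockwise seen from above; pi/2 = points to tray +y, over the lid; stop at 1.65. Stays where left, 1.3 N at the tab moves it. Starts -0.5 to 0.1. Underside z = 68 mm: passes 2 mm above a lid that is home (top 66), but strikes one still up on the runners (top 74).
- keeper_pivot (a point): the keeper's pivot at tray (0, -135) mm, at the height of the bar's underside (z = 68 mm). The bar is 18 mm wide, 7 mm thick and reaches 50 mm from the pivot.
- keeper_tab (a point): centre of the keeper's upright finger tab, 40 mm from the pivot along the bar; a red plate 18 mm long along the bar, 6 mm thick, from z = 75 to z = 101 mm above the bench. Push on its flat side.
- bay_nut_a: dark hexagon nut, 44 mm, in the right bay; leave it where it lies. Origin: centre of its underside.
- bay_nut_b: bright hexagon nut, 36 mm, in the right bay; leave it where it lies. Origin: centre of its underside.
- spare_bolt: hexagon bolt, 74 mm, in the left bay under the parked lid; leave it where it lies. Origin: centre of its underside.
- wood_offcut: softwood off-cut, 99 x 43 x 25 mm, on the bench left of the tray; leave it where it lies. Origin: centre of its underside.
- angle_offcut: steel angle off-cut, 100 x 36 x 34 mm, on the bench further left; leave it where it lies. Origin: centre of its underside.
- shackle: bow shackle, 103 x 80 x 19 mm, on the bench right of the tray; leave it where it lies. Origin: centre of its underside.
- nut_0: hexagon nut, 40 mm, on the bench far right; leave it where it lies. Origin: centre of its underside.

How it is judged:
On the way, in this order (a step that is already met when the one before it is completed fails the run):
1. the lid has dropped into the notches, level and flat on the runners (z of lid in the frame of tray between 0.044 and 0.0505 m and y of lid in the frame of tray between -0.0565 and -0.0475 m and x of lid in the frame of tray between -0.006 and 0.006 m and angle between lid's own z axis and vertical below 0.025 rad), for 0.2 s.
2. the keeper has been turned over the seated lid (all of step 1 and value of joint keeper above 1.35 rad), for 0.2 s.
At the end, for the whole second after the job is handed in: The lid lies at rest in its notches, both battens down (its origin below z = 50.5 mm in the tray's frame, within 4.5 mm of home along the runners, tilted less than 0.025 rad), and the red keeper lies over it (joint above 1.35 rad) (all of step 2 and linear speed of lid below 0.01 m/s); the robot touches nothing.
It fails at once if the lid is lifted more than 10 mm off its runners (z of lid in the frame of tray above 0.066 m).
It fails at once if the lid is tipped by more than 0.15 rad (angle between lid's own z axis and vertical above 0.15 rad).
It fails at once if the fingers or the arm press on the lid with more than 40 N (contact force between any of the fingers, the arm and lid above 40 N).
It fails at once if hardware in the tray is moved more than 20 mm (distance of any of bay_nut_a, bay_nut_b, spare_bolt from where it was at the start of the episode above 0.02 m).
It fails at once if a thing lying on the bench is moved more than 15 mm (distance of any of wood_offcut, angle_offcut, shackle, nut_0 from where it was at the start of the episode above 0.015 m).
It also fails if it takes over 50 s, if anything falls off the work surface, if the arm or the gripper's body presses on something with over 40 N, if the wrist force passes 120 N, or if a joint passes its speed limit or range.

## Working session

There is one attempt and no reset: what is moved stays moved. The work goes in short steps, Python scripts to look and compute and a tool call to move; the robot and the scene stay as the last step left them, time stands still between calls to the robot, and variables do not carry over. Pictures are saved under pics/ and viewed, at most 10 in all, crops included, and the job is handed in when it is done.

Besides the shell and the picture viewer there is one more tool, called after ">>>" by a JSON object that holds its "method" and its "body", one argument or row to a line. move_arm: Moves the arm, as the interface text tells. Its arguments: {"type":"object","properties":{"commands":{"type":"array","items":{"type":"array","items":{"type":"array","items":{"type":"number"}}}},"claw":{"type":"number"},"squeeze":{"type":"number"}},"required":["commands"]}

```bash
mkdir -p pics
cat > h.py <<'E'
from rig import *
import numpy as np, cv2
def cloud(c):
    K=c["camera_matrix"];E=c["extrinsics"];d=c["range_z"]
    v,u=np.mgrid[0:400,0:640]
    X=(u-K[0,2])/K[0,0]*d;Y=(v-K[1,2])/K[1,1]*d
    P=np.stack([X,-Y,-d,np.ones_like(d)],-1)
    W=P@np.linalg.inv(E).T
    W[d<=0]=np.nan
    return W[...,:3]
E
python3 - <<'E'
from h import *
o=get_obs();print(o)
for n in("top","scene"):
    c=camera(n);cv2.imwrite(f"pics/{n}0.png",c["pixels"]);np.savez(f"{n}0.npz",**c);print(n,c["camera_matrix"].tolist(),np.linalg.inv(c["extrinsics"]).round(3).tolist())
E
```

```text
{'time': 0.0, 'q': array([ 1.13252081e+00,  5.28455437e-01,  1.43387681e+00, -4.80616155e-06,
        1.18137884e+00, -1.78493034e-01]), 'joint_velocities': array([ 0.00044872,  0.00087533, -0.00034763,  0.00110377,  0.00160064,
       -0.0002226 ]), 'joint_torque': array([-4.52605200e-04, -4.40040958e+01, -1.76593405e+01,  6.32269029e-02,
        5.83365757e-02, -1.78393720e-04]), 'position': array([0.16036769, 0.6037297 , 0.40378591]), 'tool_rot': array([ 1.29525324e-01,  9.91575549e-01, -1.00992518e-03, -3.19376332e-04]), 'ft_force': array([-0.95680219, -0.32045554, -0.71626928]), 'moment': array([ 0.00707791, -0.00907122,  0.03164538]), 'grip_force': 0.0, 'grip_width': 0.08717645275818028}
top [[467.2624750260616, 0.0, 322.1386087946412], [0.0, 467.2624750260616, 203.3366856727204], [0.0, 0.0, 1.0]] [[-0.016, 0.996, -0.086, 0.295], [-1.0, -0.015, 0.008, -0.114], [0.007, 0.086, 0.996, 1.511], [0.0, 0.0, 0.0, 1.0]]
scene [[451.488372259972, 0.0, 324.73374661234044], [0.0, 451.488372259972, 192.57870660862142], [0.0, 0.0, 1.0]] [[0.611, 0.476, -0.632, -0.488], [-0.792, 0.375, -0.482, -0.803], [0.008, 0.795, 0.606, 0.951], [0.0, 0.0, 0.0, 1.0]]
```

View pics/top0.png

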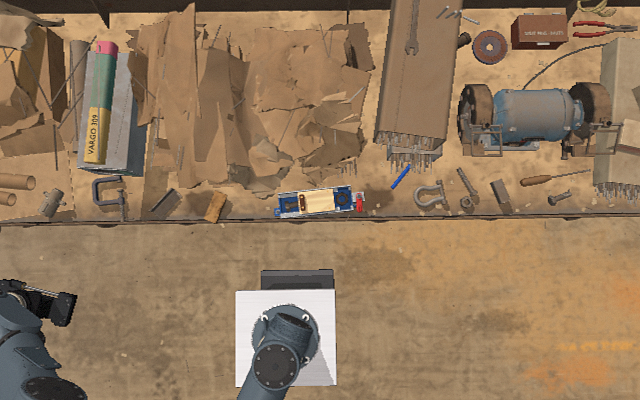

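View pics/scene0.png

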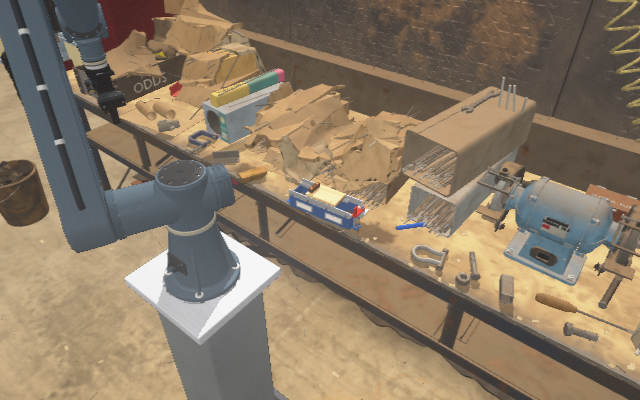

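The top view shows the tray at about (277-352, 190-214), the lid at its middle (305-340), the red keeper near (359,203), and the off-cut at (215,205). I'll zoom in and measure.

Run:
```python
from h import *
c=np.load("top0.npz");s=np.load("scene0.npz")
a=cv2.resize(c["pixels"][175:230,265:375],None,fx=7,fy=7,interpolation=cv2.INTER_NEAREST)[:295*1]
a=cv2.resize(c["pixels"][180:222,265:375],None,fx=7,fy=7,interpolation=cv2.INTER_CUBIC)
b=cv2.resize(s["pixels"][175:235,275:385],None,fx=5,fy=5,interpolation=cv2.INTER_CUBIC)
im=np.zeros((a.shape[0]+b.shape[0],770,3),np.uint8);im[:a.shape[0]]=a;im[a.shape[0]:,:550]=b
cv2.imwrite("pics/z.png",im)
for n,d in(("top",c),("scene",s)):
    W=cloud(d);hsv=cv2.cvtColor(d["pixels"],cv2.COLOR_BGR2HSV)
    roi=np.zeros((400,640),bool)
    if n=="top":roi[180:222,265:375]=1
    else:roi[175:235,275:385]=1
    blue=roi&(hsv[...,0]>100)&(hsv[...,0]<125)&(hsv[...,1]>130)
    red=roi&((hsv[...,0]<6)|(hsv[...,0]>174))&(hsv[...,1]>150)
    lid=roi&(hsv[...,0]>14)&(hsv[...,0]<26)&(hsv[...,1]<130)&(hsv[...,2]>190)&(W[...,2]>.06)
    for k,m in(("blue",blue),("red",red),("lid",lid)):
        p=W[m];p=p[np.isfinite(p).all(1)]
        print(n,k,len(p),np.median(p,0).round(4),p.min(0).round(3),p.max(0).round(3))
        r=cv2.minAreaRect((p[:,:2]*1000).astype(np.float32));print(r)
    p=W[roi&(W[...,2]>.04)&(W[...,2]<.085)]
    print(len(p),cv2.minAreaRect((p[:,:2]*1000).astype(np.float32)))
    if n=="top":
        for q in np.argwhere(red):print(q,W[tuple(q)].round(3),end=";")
```

```text
top blue 390 [ 0.4336 -0.1683  0.0033] [ 0.389 -0.232 -0.006] [0.472 0.03  0.051]
((426.64013671875, -99.42021179199219), (64.83074188232422, 261.36834716796875), 7.169134140014648)
top red 78 [ 0.4118 -0.2393  0.0737] [ 0.39  -0.248 -0.006] [ 0.449 -0.232  0.104]
((419.6851501464844, -240.86343383789062), (16.29450225830078, 58.70602035522461), 88.4107666015625)
top lid 646 [ 0.4288 -0.1155  0.0724] [ 0.39  -0.222  0.06 ] [ 0.463 -0.022  0.081]
((427.7066955566406, -121.47814178466797), (69.5322494506836, 202.23477172851562), 3.142857551574707)
1597 ((435.2466125488281, -101.03334045410156), (311.1864929199219, 121.44886779785156), 89.29206085205078)
[193 357] [ 0.449 -0.234  0.074];[193 358] [ 0.449 -0.237  0.073];[193 359] [ 0.449 -0.24   0.074];[193 360] [ 0.449 -0.243  0.075];[198 360] [ 0.433 -0.243  0.077];[198 361] [ 0.434 -0.246  0.07 ];[199 357] [ 0.43  -0.233  0.08 ];[199 358] [ 0.43  -0.236  0.08 ];[199 359] [ 0.431 -0.24   0.071];[199 360] [ 0.431 -0.243  0.07 ];[199 361] [ 0.43  -0.246  0.074];[200 357] [ 0.428 -0.234  0.07 ];[200 358] [ 0.427 -0.236  0.077];[200 359] [
[... 2119 characters left out ...]
.101];[212 359] [ 0.39  -0.239  0.07 ];scene blue 7 [0.3864 0.0054 0.0062] [ 0.375 -0.239 -0.   ] [0.438 0.021 0.026]
((405.46270751953125, -109.77641296386719), (15.741971969604492, 264.0396728515625), 10.860260963439941)
scene red 64 [ 0.4036 -0.2424  0.0753] [ 0.389 -0.249  0.069] [ 0.434 -0.233  0.1  ]
((411.2589416503906, -240.65574645996094), (45.46925354003906, 15.32749080657959), 0.7683768272399902)
scene lid 397 [ 0.4488 -0.1231  0.0716] [ 0.38  -0.255  0.06 ] [0.556 0.007 0.101]
((462.479736328125, -116.31044006347656), (152.57518005371094, 270.105712890625), 9.875428199768066)
2025 ((479.2538146972656, -81.26051330566406), (235.0286865234375, 333.4515380859375), 9.856636047363281)
```

View pics/z.png

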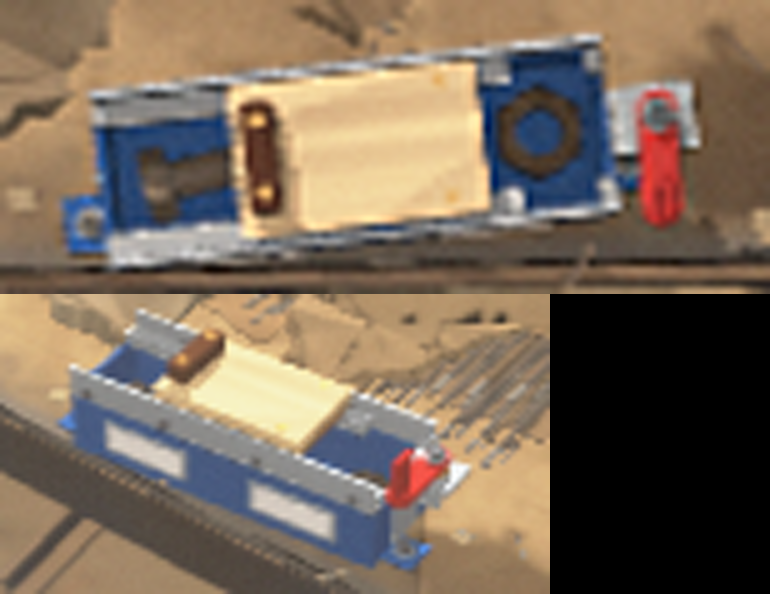

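```bash
cat >> h.py <<'E'
def ray(c,u,v,z):
    K=c["camera_matrix"];M=np.linalg.inv(c["extrinsics"])
    d=M[:3,:3]@np.array([(u-K[0,2])/K[0,0],-(v-K[1,2])/K[1,1],-1.]);o=M[:3,3]
    return o+d*(z-o[2])/d[2]
E
python3 - <<'E'
from h import *
c=np.load("top0.npz")
def f(l,z):
    P=[ray(c,265+(a+.5)/7-.5,180+(b+.5)/7-.5,z)[:2]*1000 for a,b in l]
    return np.array(P)
for nm,l,z in(("tray",[(95,95),(600,38),(620,208),(108,265)],.067),("lid",[(228,88),(475,62),(490,210),(240,238)],.074)):
    P=f(l,z);y=[(P[1]-P[0]),(P[2]-P[3])];print(nm,P.round(1).tolist(),P.mean(0),[np.arctan2(-v[0],-v[1])*-1 for v in y],[np.linalg.norm(v) for v in y],np.linalg.norm(P[0]-P[3]))
P=f([(657,113),(657,225)],.075);print("pivot, bar end",P)
P=f([(258,105),(262,212)],.088);print("strip",P)
W=cloud(c);hs=cv2.cvtColor(c["pixels"],cv2.COLOR_BGR2HSV)
for n,x in(("offcut",(190,185,245,228)),):
    r=W[x[1]:x[3],x[0]:x[2]].reshape(-1,3);r=r[r[:,2]>.018];print(r.min(0),r.max(0))
r=W[182:215,300:342];m=r[...,2]>.08;print("strip depth",r[m].mean(0),r[m].min(0),r[m].max(0))
E
```

```text
tray [[453.0, 10.5], [475.2, -214.1], [399.2, -221.4], [377.4, 5.4]] [ 426.21367164 -104.90161397] [np.float64(0.09830415157402426), np.float64(0.09591149668022432)] [np.float64(225.75184062298604), np.float64(227.8258800141286)] 75.77200127092007
lid [[454.5, -48.8], [464.4, -158.1], [398.7, -163.6], [388.0, -53.3]] [ 426.41743997 -105.95117525] [np.float64(0.09069383573316778), np.float64(0.09663828414165557)] [np.float64(109.76914242547066), np.float64(110.74980168873762)] 66.61157191854949
pivot, bar end [[ 440.46233446 -238.04628545]
 [ 390.91515083 -236.94228864]]
strip [[445.2657181  -62.45283153]
 [398.33883239 -63.64177653]]
[0.36540655 0.11656728 0.01805951] [0.48094818 0.28273179 0.1254581 ]
strip depth [ 0.421251   -0.06682919  0.08571892] [ 0.39198765 -0.15022075  0.08056674] [ 0.45264791 -0.05745562  0.09188227]
```

```bash
cat >> h.py <<'E'
from scipy.spatial.transform import Rotation as R
EY=np.array([-.0958,.9954,0]);EX=np.array([.9954,.0958,0]);C=np.array([.4265,-.105,0])
def tw(x,y,z): return C+EX*x+EY*y+np.array([0,0,z])
def rel(p,q,tgt,yaw=.096):
    """row for TCP target in world, tool down, tool y at tray y rotated; p,q current"""
    Rc=R.from_quat(q);Y=np.array([-np.sin(yaw),np.cos(yaw),0]);Z=np.array([0,0,-1.])
    Rt=R.from_matrix(np.stack([np.cross(Y,Z),Y,Z],1))
    return np.r_[Rc.inv().apply(tgt-p)/.04,(Rc.inv()*Rt).as_rotvec()].round(3).tolist()
E
python3 - <<'E'
from h import *
p=np.array([.161,.604,.405]);q=get_obs()["tool_rot"]
print(rel(p,q,np.array([.40,.30,.40])));print(rel(p,q,tw(0,92,.31*1e0) if 0 else tw(0,.092,.30)))
E
```

```text
[-7.727, -5.81, 0.134, -0.002, -0.001, -0.356]
[-10.168, -13.264, 2.647, -0.002, -0.001, -0.356]
```

>>> {"method": "move_arm", "body": {
  "commands": [
    [[-7.73, -5.81, 0.13, 0, 0, -0.356], [-7.73, -5.81, 0.13, 0, 0, -0.356], [-7.73, -5.81, 0.13, 0, 0, -0.356], [-7.73, -5.81, 0.13, 0, 0, -0.356], [-7.73, -5.81, 0.13, 0, 0, -0.356], [-7.73, -5.81, 0.13, 0, 0, -0.356], [-7.73, -5.81, 0.13, 0, 0, -0.356], [-10.17, -13.26, 1.5, 0, 0, -0.356], [-10.17, -13.26, 1.5, 0, 0, -0.356], [-10.17, -13.26, 1.5, 0, 0, -0.356], [-10.17, -13.26, 2.0, 0, 0, -0.356], [-10.17, -13.26, 2.65, 0, 0, -0.356]]
  ],
  "claw": 1,
  "squeeze": 5
}}

```text
time: 1.6
position: [0.4169, 0.004, 0.312]
tool_rot: [-0.048, 0.999, -0.001, 0.002]
ft_force: [0.8, -0.4, -0.6]
grip_width: 0.0004
grip_force: 0.0
```

Run:
```python
from h import *
o=get_obs();p=o["position"];q=o["tool_rot"];print(o)
print(rel(p,q,tw(0,.092,.26)));
```

```text
{'time': 1.6, 'q': array([-2.59984826e-01,  4.22636709e-01,  2.03204269e+00,  5.21020508e-04,
        6.82406462e-01, -1.92784107e+00]), 'joint_velocities': array([-0.97942571,  0.61056103,  0.29661383,  0.0024981 , -0.90150722,
       -0.97300334]), 'joint_torque': array([  3.58023517, -34.54606533,  -7.7923125 ,  -0.08187039,
         0.95697954,   0.62680436]), 'position': array([0.41694661, 0.00399191, 0.31197934]), 'tool_rot': array([-4.83092238e-02,  9.98829872e-01, -5.27258659e-04,  2.19702643e-03]), 'ft_force': array([ 0.80108331, -0.41178099, -0.60213136]), 'moment': array([0.02944331, 0.01935422, 0.01271291]), 'grip_force': 0.0, 'grip_width': 0.0004001724310623176}
[0.029, -0.433, 1.3, -0.001, 0.004, 0.001]
```

>>> {"method": "move_arm", "body": {
  "commands": [
    [[0, 0, 0.5, 0, 0, 0], [0, 0, 1.0, 0, 0, 0], [0, 0, 1.0, 0, 0, 0], [0, 0, 1.0, 0, 0, 0], [0, 0, 1.0, 0, 0, 0]]
  ]
}}

```text
time: 2.22
position: [0.4166, 0.0057, 0.2725]
tool_rot: [-0.049, 0.999, -0.0, 0.001]
ft_force: [0.1, 1.2, 0.2]
grip_width: 0.0004
grip_force: 0.0
```

Run:
```python
from h import *
o=get_obs();p=o["position"];q=o["tool_rot"];print(p,R.from_quat(q).as_matrix().round(4).tolist())
print(rel(p,q,tw(0,.092,.244)))
c=camera("top");cv2.imwrite("pics/a.png",cv2.resize(c["pixels"][160:230,250:380],None,fx=6,fy=6,interpolation=cv2.INTER_CUBIC))
c=camera("scene");cv2.imwrite("pics/b.png",cv2.resize(c["pixels"][150:240,260:390],None,fx=6,fy=6,interpolation=cv2.INTER_CUBIC))
```

```text
[0.41662759 0.00570129 0.27246584] [[-0.9953, -0.097, 0.0018], [-0.097, 0.9953, -0.0004], [-0.0017, -0.0006, -1.0]]
[0.021, -0.478, 0.712, -0.001, 0.002, 0.001]
```

View pics/b.png

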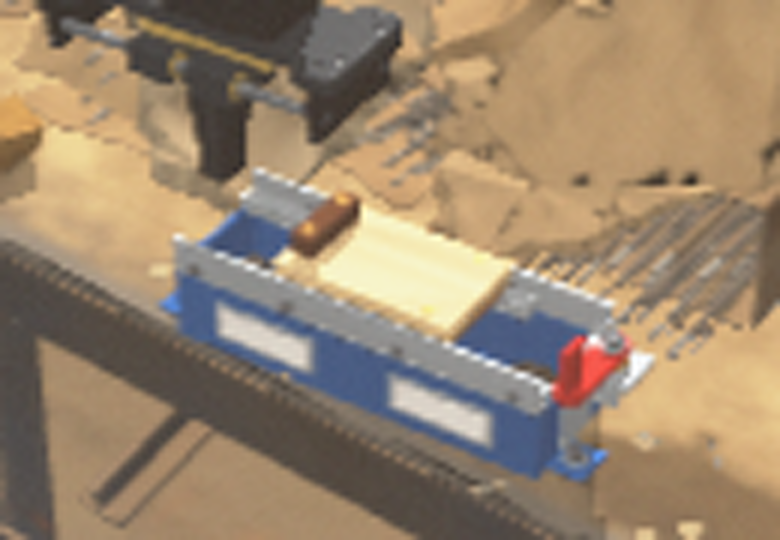

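The fingers are clear of the lid and in line with it, left of the dark strip. I'll descend to z = 62 mm and creep to contact.

>>> {"method": "move_arm", "body": {
  "commands": [
    [[0.02, 0, 0.4, 0, 0, 0], [0.02, 0, 0.72, 0, 0, 0], [0.02, -0.3, 0.72, 0, 0, 0], [0.02, -0.6, 0.72, 0, 0, 0], [0.02, -0.7, 0.72, 0, 0, 0], [0.02, -0.76, 0.72, 0, 0, 0], [0.02, -0.82, 0.72, 0, 0, 0], [0.02, -0.88, 0.72, 0, 0, 0], [0.02, -0.94, 0.72, 0, 0, 0], [0.02, -1.0, 0.72, 0, 0, 0], [0.02, -1.0, 0.72, 0, 0, 0]]
  ]
}}

```text
time: 3.7
position: [0.4195, -0.0347, 0.2429]
tool_rot: [-0.048, 0.999, -0.0, 0.0]
ft_force: [0.2, 0.6, 0.1]
grip_width: 0.0007
grip_force: 0.0
```

```bash
cat >> h.py <<'E'
def st():
    o=get_obs();p=o["position"];d=p-C
    print(o["time"],"tray x,y,z mm",(np.array([d@EX,d@EY,p[2]])*1000).round(1),"F",o["ft_force"].round(2));return o
def lid():
    c=camera("top");W=cloud(c);h=cv2.cvtColor(c["pixels"],cv2.COLOR_BGR2HSV)
    D=W-C;x=D@EX*1000;y=D@EY*1000;z=W[...,2]*1000
    m=(abs(x)<28)&(y>-115)&(y<60)&(z>50)&(z<80)&(h[...,0]>12)&(h[...,0]<28)&(h[...,2]>150)
    print("lid n",m.sum(),"y range",np.nanpercentile(y[m],[1,99]).round(1),"z med",np.nanmedian(z[m]).round(1),"z right/left",np.nanmedian(z[m&(y<np.nanpercentile(y[m],30))]).round(1),np.nanmedian(z[m&(y>np.nanpercentile(y[m],70))]).round(1))
    return c
E
python3 -c "
from h import *
st();lid()"
```

```text
3.7 tray x,y,z mm [ -0.3  70.6 242.9] F [0.19 0.6  0.06]
lid n 162 y range [-65.9 -29.5] z med 72.7 z right/left 72.2 72.9
```

>>> {"method": "move_arm", "body": {
  "commands": [
    [[0, -0.06, 0, 0, 0, 0], [0, -0.12, 0, 0, 0, 0], [0, -0.18, 0, 0, 0, 0], [0, -0.24, 0, 0, 0, 0], [0, -0.3, 0, 0, 0, 0], [0, -0.36, 0, 0, 0, 0], [0, -0.42, 0, 0, 0, 0], [0, -0.48, 0, 0, 0, 0]]
  ]
}}

```text
time: 4.75
position: [0.4212, -0.0538, 0.2429]
tool_rot: [-0.048, 0.999, 0.0, -0.0]
ft_force: [0.0, 2.4, 0.1]
grip_width: 0.0005
grip_force: 1.1
```

```bash
python3 -c "
from h import *
st();c=lid()
a=cv2.resize(c['pixels'][165:225,255:375],None,fx=6,fy=6,interpolation=cv2.INTER_CUBIC);cv2.imwrite('pics/c.png',a)"
```

```text
4.75 tray x,y,z mm [ -0.4  51.4 242.9] F [0.01 2.42 0.12]
lid n 118 y range [-108.7  -50.3] z med 71.8 z right/left 71.4 72.7
```

View pics/c.png

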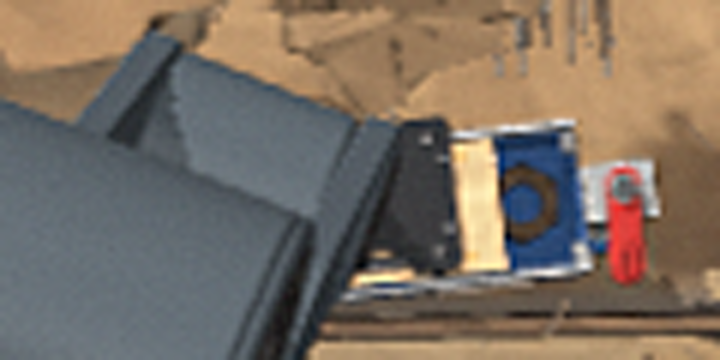

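The lid's leading edge is at crop (498-508, 135-270) and the arm hides its trailing end. A force of 2.4 N shows steady contact.

```bash
python3 -c "
from h import *
c=camera('top')
for u,v in((498,140),(508,270)):
    d=ray(c,255+u/6-.42,165+v/6-.42,.074)-C;print(d@EX,d@EY)
"
```

```text
0.03250013648160895 -0.07253609877768069
-0.03488962755630185 -0.06996829784488218
```

>>> {"method": "move_arm", "body": {
  "commands": [
    [[0, -0.06, 0, 0, 0, 0], [0, -0.12, 0, 0, 0, 0], [0, -0.18, 0, 0, 0, 0], [0, -0.24, 0, 0, 0, 0], [0, -0.3, 0, 0, 0, 0], [0, -0.36, 0, 0, 0, 0], [0, -0.42, 0, 0, 0, 0], [0, -0.48, 0, 0, 0, 0], [0, -0.54, 0, 0, 0, 0], [0, -0.6, 0, 0, 0, 0]]
  ]
}}

```text
time: 6.1
position: [0.4236, -0.0778, 0.2429]
tool_rot: [-0.048, 0.999, -0.0, 0.0]
ft_force: [-1.3, 1.9, -0.8]
grip_width: 0.0001
grip_force: 0.6
```

>>> {"method": "move_arm", "body": {
  "commands": [
    [[0, -0.03, 0, 0, 0, 0], [0, -0.06, 0, 0, 0, 0], [0, -0.09, 0, 0, 0, 0], [0, -0.12, 0, 0, 0, 0]]
  ]
}}

```text
time: 6.6
position: [0.424, -0.0824, 0.2429]
tool_rot: [-0.048, 0.999, 0.0, -0.0]
ft_force: [-0.7, 1.1, -1.2]
grip_width: 0.0005
grip_force: 0.6
```

```bash
python3 -c "
from h import *
st();lid()"
```

```text
6.6 tray x,y,z mm [ -0.3  22.7 242.9] F [-0.68  1.08 -1.19]
lid n 106 y range [-108.3  -81. ] z med 71.9 z right/left 71.2 71.9
```

>>> {"method": "move_arm", "body": {
  "commands": [
    [[0, -0.03, 0, 0, 0, 0], [0, -0.06, 0, 0, 0, 0], [0, -0.09, 0, 0, 0, 0], [0, -0.12, 0, 0, 0, 0], [0, -0.12, 0, 0, 0, 0]]
  ]
}}

```text
time: 7.28
position: [0.4247, -0.0875, 0.243]
tool_rot: [-0.048, 0.999, -0.0, 0.0]
ft_force: [0.9, 0.0, -1.0]
grip_width: 0.0008
grip_force: 0.0
```

```bash
python3 -c "
from h import *
st();lid()"
```

```text
7.275 tray x,y,z mm [-1.00e-01  1.76e+01  2.43e+02] F [ 0.92  0.03 -0.95]
lid n 101 y range [-108.8  -86.7] z med 63.8 z right/left 62.0 64.2
```

The lid has dropped: its top went from 72 to 64 mm in depth, and the force is now zero. I'll back off, lift, cross over to the right of the keeper and take a look.

>>> {"method": "move_arm", "body": {
  "commands": [
    [[0, 0.3, 0, 0, 0, 0], [0, 0.5, -0.6, 0, 0, 0], [0, 0.5, -1.8, 0, 0, 0], [1.22, -1, -1.8, 0, 0, 0], [1.22, -2.2, -1.8, 0, 0, 0], [1.22, -3.4, -1.8, 0, 0, 0], [1.22, -4.4, -1.8, 0, 0, 0], [1.22, -4.8, -1.8, 0, 0, 0], [1.22, -4.8, -1.8, 0, 0, 0], [1.22, -4.8, -1.8, 0, 0, 0], [1.22, -4.8, -1.8, 0, 0, 0], [1.22, -4.8, -1.8, 0, 0, 0]]
  ]
}}

```text
time: 8.82
position: [0.3944, -0.282, 0.315]
tool_rot: [-0.049, 0.999, 0.0, -0.0]
ft_force: [0.9, -0.1, -0.4]
grip_width: 0.0002
grip_force: 0.0
```

```bash
python3 -c "
from h import *
st();lid()
a=camera('top')['pixels'][170:225,260:380];b=camera('scene')['pixels'][150:240,270:390]
cv2.imwrite('pics/d.png',cv2.resize(np.vstack([a,b]),None,fx=4.1,fy=4.1,interpolation=cv2.INTER_CUBIC))"
```

```text
8.825 tray x,y,z mm [ -48.9 -173.1  315. ] F [ 0.9  -0.12 -0.42]
lid n 460 y range [-102.2  -12.3] z med 64.7 z right/left 64.6 64.5
```

View pics/d.png

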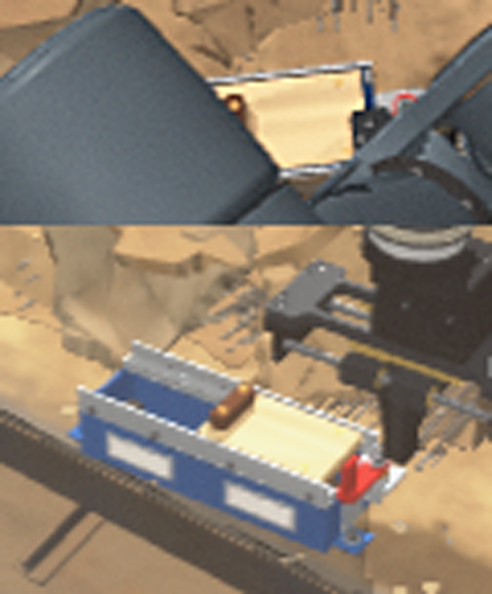

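The lid is level in its notches (64.6 mm at both ends) and the keeper is still at about 0.1. I'll lower the finger behind the tab and start the arc.

>>> {"method": "move_arm", "body": {
  "commands": [
    [[0, 0, 0.6, 0, 0, 0], [0, 0, 1.22, 0, 0, 0], [0, 0, 1.22, 0, 0, 0], [0.02, 0.3, 1.22, 0, 0, 0], [0.02, 0.5, 1.22, 0, 0, 0], [0.02, 0.66, 1.22, 0, 0, 0], [0.0, 0.76, 1.22, 0, 0, 0], [-0.02, 0.86, 1.22, 0, 0, 0], [-0.035, 0.955, 1.22, 0, 0, 0], [-0.1, 1.09, 1.22, 0, 0, 0], [-0.17, 1.22, 1.22, 0, 0, 0], [-0.17, 1.22, 1.22, 0, 0, 0]]
  ]
}}

```text
time: 10.48
position: [0.3966, -0.2331, 0.266]
tool_rot: [-0.048, 0.999, 0.0, -0.0]
ft_force: [0.0, -1.0, -0.1]
grip_width: 0.0001
grip_force: 0.0
```

```bash
python3 -c "
from h import *
st()
b=camera('scene')['pixels'][160:240,280:390]
cv2.imwrite('pics/e.png',cv2.resize(b,None,fx=5,fy=5,interpolation=cv2.INTER_CUBIC))"
```

```text
10.475 tray x,y,z mm [ -42.1 -124.7  266. ] F [ 0.01 -1.04 -0.07]
```

View pics/e.png

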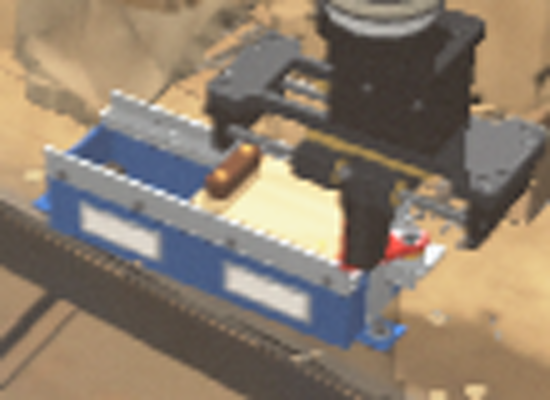

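The bar is turning ahead of the finger, and the lid has not been disturbed. I'll continue the arc.

>>> {"method": "move_arm", "body": {
  "commands": [
    [[-0.1, 0.12, 0, 0, 0, 0], [-0.21, 0.22, 0, 0, 0, 0], [-0.3, 0.28, 0, 0, 0, 0], [-0.39, 0.32, 0, 0, 0, 0], [-0.475, 0.36, 0, 0, 0, 0], [-0.56, 0.38, 0, 0, 0, 0], [-0.64, 0.4, 0, 0, 0, 0], [-0.72, 0.41, 0, 0, 0, 0], [-0.76, 0.41, 0, 0, 0, 0], [-0.76, 0.41, 0, 0, 0, 0]]
  ]
}}

```text
time: 11.78
position: [0.4254, -0.2146, 0.2662]
tool_rot: [-0.048, 0.999, -0.0, 0.0]
ft_force: [-2.2, 0.2, -0.3]
grip_width: 0.0004
grip_force: 0.6
```

>>> {"method": "move_arm", "body": {
  "commands": [
    [[0.3, 0, 0, 0, 0, 0], [0.6, -0.1, -0.2, 0, 0, 0], [0.6, -0.1, -1.5, 0, 0, 0], [0.6, -1.5, -3, 0, 0, 0], [0.6, -3, -4, 0, 0, 0], [0.6, -4.5, -4, 0, 0, 0], [0.6, -5, -4, 0, 0, 0], [0.6, -5, -4, 0, 0, 0], [0.6, -5, -4, 0, 0, 0], [0.6, -5, -4, 0, 0, 0]]
  ]
}}

```text
time: 13.02
position: [0.42, -0.4146, 0.4259]
tool_rot: [-0.048, 0.999, 0.001, -0.0]
ft_force: [-0.3, -0.2, 0.3]
grip_width: 0.0003
grip_force: 0.0
```

```bash
python3 -c "
from h import *
st();c=lid()
h=cv2.cvtColor(c['pixels'],cv2.COLOR_BGR2HSV);W=cloud(c)-C;z=W[...,2]
m=((h[...,0]<6)|(h[...,0]>174))&(h[...,1]>150)&(z>.06)&(z<.11)&(abs(W[...,0])<.08)&(abs(W[...,1]+.12)<.08)
q=W[m];print(m.sum(),np.c_[q@EX,q@EY].min(0),np.c_[q@EX,q@EY].max(0),np.median(np.c_[q@EX,q@EY],0))
a=c['pixels'][170:225,260:380];b=camera('scene')['pixels'][150:240,270:390]
cv2.imwrite('pics/f.png',cv2.resize(np.vstack([a,b]),None,fx=4.1,fy=4.1,interpolation=cv2.INTER_CUBIC))"
```

```text
13.025 tray x,y,z mm [ -36.1 -307.5  425.9] F [-0.35 -0.19  0.27]
lid n 329 y range [-103.1  -32. ] z med 64.5 z right/left 64.5 64.9
72 [-0.00692863 -0.14283938] [ 0.01049894 -0.08608959] [ 0.00068105 -0.10757492]
```

View pics/f.png

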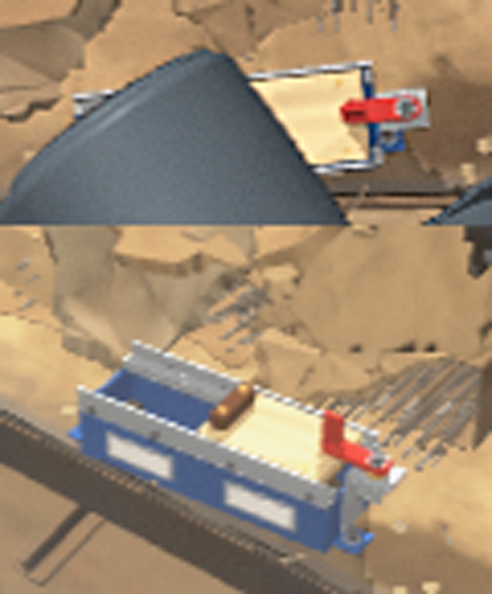

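The keeper bar runs parallel to the tray edge, from the pivot at (407,105) to its tip at (345,112), so it is close to pi/2. The lid is flat at 64.5 mm and the arm is clear, so I'll hand in.

```bash
python3 -c "
from rig import *
print(hand_in())"
```

```text
the job is handed in; nothing more can be done
None
```

The lid is down in its notches and level, the red keeper lies over it at about pi/2, and the arm finished clear of everything; I handed the job in at about 13 s on the robot's clock, and no verdict came back.

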